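Rock the sorting gate over and feed the ball to the other tray

TASK

The seesaw sorting gate on the saw table is tipped towards one of its two blue trays. Press its raised yellow pad down with a fingertip until the gate has rocked right over to the other side and stays there; then push the waiting wooden ball off its ledge, towards the gate, so that it rolls down by itself into that other tray. Do not pick up or carry the ball, and leave the bolt, the bearing and the tape measure where they are.

Things in the scene. Friction and masses are not known exactly. Their poses are not given: they have to be found in the camera images.
- sorter: The fixed sorter: plywood base, grey inlet, two blue trays; 170 mm deep, 320 mm wide. Origin on the table under the middle of the gate; its x axis points from the gate to the inlet (away from the robot, turned by up to 0.3 rad), y to the left, z up. All measures here are in this frame, in mm.
- left_tray_in (a point): Centre of the floor of the left blue tray, which lies at y 62 to 160, x -50 to 50. Walls 45 high, the end board at y 160 is 75 high.
- right_tray_in (a point): The same for the right tray (y -62 to -160).
- ledge (a point): Middle of the inlet's ledge (x 93, y 0, z 109), where the ball waits. The ledge runs from x 66 to 120 and leans back by 3 degrees, so that the ball rests against a cross ridge 3 high behind it (x 104); behind that it is open. From x 66 (z 110) a ramp falls to z 99 at x 31, ending over the middle of the gate. Both are 48 wide between rails 10 high.
- gate (a joint): Angle of the seesaw gate, rad, about the sorter's x axis; pivot at z 60. Positive: left end up, it feeds the right tray; negative: right end up, it feeds the left tray. It starts leaning on either stop (rarely it is still falling onto it for a moment), -0.24 or +0.24. Trough across the sorter, 130 long. Top-heavy: under 1 N on the raised pad tips it; past the middle it falls to the other stop by itself and stays.
- left_pad (a point): Left yellow pad of the gate, 42 x 38, 6 thick; this is the centre of its upper face. It stands out on the robot's side of the trough: 54 nearer the robot than the pivot, 78 to the left and, when level, 33 above it. Top at about z 111 when raised, z 74 when lowered; only the tray's front wall (z 45) lies under it.
- right_pad (a point): Right yellow pad of the gate: the same, 78 to the right.
- ball: The loose wooden ball, 40 in diameter, about 35 g. Its origin is a point of its surface that turns as it rolls: use ball_center.
- ball_center (a point): Centre of the ball; it waits on the ledge with its centre at z 129, its top 30 above the rails. Push it from behind (from the +x side towards -x, at half its height or fingers reaching a little lower, under 1 N) past the crest at x 66, nearly 30 on from where it waits; then it rolls down by itself. Pushed less far it rolls back.
- bolt: Bystander: hexagon bolt standing on its head, 23 x 20 x 50 mm, on the table; origin under its middle.
- bearing: Bystander: grey steel ball bearing lying flat, 44 mm across, 12 mm high; origin under its middle.
- tape_measure: Bystander: yellow and black tape measure standing on the table, 37 x 98 x 72 mm; origin under its middle.
Mind the look-alikes: they are no part of the job. Several things have the shape of the ball; the one meant has the colours described above.

How it is judged:
On the way, in this order (a step that is already met when the one before it is completed fails the run):
1. the fingertips come down on the raised pad of the gate (((value of joint gate above 0.02 rad and distance between the grasp point and left_pad below 0.06 m) or (value of joint gate below -0.02 rad and distance between the grasp point and right_pad below 0.06 m))).
2. the gate has rocked over to the other side (distance of left_pad from where it was at the start of the episode above 0.0215 m and (value of joint gate below -0.18 rad or value of joint gate above 0.18 rad)), for 0.2 s.
3. the ball has rolled into the other tray (distance of left_pad from where it was at the start of the episode above 0.0215 m and ((value of joint gate below -0.18 rad and y of ball_center in the frame of sorter between 0.062 and 0.16 m and x of ball_center in the frame of sorter between -0.05 and 0.05 m and z of ball_center in the frame of sorter below 0.045 m) or (value of joint gate above 0.18 rad and y of ball_center in the frame of sorter between -0.16 and -0.062 m and x of ball_center in the frame of sorter between -0.05 and 0.05 m and z of ball_center in the frame of sorter below 0.045 m))), for 0.2 s.
At the end, for the whole second after the job is handed in: The gate leans against the stop opposite to that at the start (more than 0.18 rad over), and the ball lies in the tray on the gate's lowered side (all of step 3); the robot touches nothing.
It fails at once if the ball is lifted (more than 25 mm above where it waited) (height (world z) of ball_center above 0.154 m).
It fails at once if the ball is carried or guided by the fingers beyond the ramp instead of rolling by itself (contact force between the fingers and ball above 0.1 N and (x of ball_center in the frame of sorter below 0.03 m or y of ball_center in the frame of sorter above 0.035 m or y of ball_center in the frame of sorter below -0.035 m)).
It fails at once if a bystander is moved by more than 20 mm (distance of any of bolt, bearing, tape_measure from where it was at the start of the episode above 0.02 m).
It also fails if it takes over 38 s, if anything falls off the work surface, if the arm or the gripper's body presses on something with over 40 N, if the wrist force passes 120 N, or if a joint passes its speed limit or range.

ROBOT

A 7-joint arm with a two-finger parallel gripper is mounted at the origin on a cart in front of the work surface, level with it; the furniture and walls round the work are solid. World frame = base frame: x ahead of the robot, y to its left, z up, the work surface at z = 0. Lengths are in m, angles in rad, forces in N, time in s.
With the tool pointing down it reaches from about 0.35 to 0.9 m from the base axis. Payload 7.2 kg.
Tool frame: the origin (TCP) lies between the finger pads; the fingertips stand 19 mm ahead of it and the grasp point (between the pads) is the TCP; y points along the fingers, x is the direction in which the jaws open and shut, and the axes are right-handed (so a half turn about y gives the same grasp; the last joint's range is limited). The gripper opens to 85 mm and grips with 20 to 120 N. Pads are 22 mm wide; open, the fingers measure 114 mm over their backs; the gripper's body (76 mm by 85 mm) begins 54 mm behind the grasp point. The pads swing forward as they close: fully open they stand 13 mm farther back than shut.
Start: joints at [1.125, 0.411, -0.013, 1.596, 0.006, 1.134, -0.082], TCP at [0.231, -0.581, 0.25] pointing down, gripper open.
Joint ranges: [-2.95, 2.95], [-0.29, 1.99], [-1.47, 1.44], [0.14, 2.54], [-1.03, 4.17], [0.13, 1.85], [-2.86, 2.86]. Speed limits (rad/s): [2.39, 2.39, 3.01, 3.01, 3.14, 3.14, 3.14].

INTERFACE

Orientations are given as a rotation vector (axis times angle).
In Python, from cell import get_obs, capture, job_done gives the robot as it stands.
- The arm moves only by the shell command python3 -m handwheel 'ROWS' [OPENING]. ROWS is JSON, a list of rows, each a list of 6 numbers: the shift along the world's x, y, z in units of 40 mm (1.0 is 40 mm), then the turn, a rotation vector about the world's x, y, z in units of 6 degrees (1.0 is 6 degrees). A call has 1 to 20 rows; each row shifts and turns the commanded pose from where the row before left it; what a row does not reach is not made up. A row lasts 1/8 s, in which the tool goes at most 62.5 mm and 10.7 degrees, less where a joint would pass 70% of its speed; a pose out of reach is approached as far as the arm can. A call is refused whole if a number of a shift passes 1 or a number of a turn 1, either way. A call with a gripper value outside its range is refused whole. OPENING is the finger opening in mm, from 0 to 85.4, set as the call begins (- or left out, the last holds). The fingers move at their own pace and stop on an object; the grip force is fixed at half the most. Time passes only in rows, so rows that do not move let the fingers close. It gives the time, the measured TCP pose, the force and the opening at its end, in the units of the state.
- get_obs(): the state, without advancing time (a new reading comes with each control period).
- capture(name): name is "scene" or "top" or "wrist"; returns a dict with "color" (420x560x3 uint8, red, green, blue), "mtx" (3x3 intrinsics, pixels), "D" ([k1, k2, p1, p2, k3] as OpenCV has them; the pictures are not rectified), "rvec" (rotation vector, rad) and "tvec" (3), from world to camera coordinates, as OpenCV has them. Camera axes: x right, y down, z forward; pixel columns grow to the right and rows downward; lengths in m; the calibration is good to about 2 mm. A picture is of the moment at which its call begins. There is no depth.
- job_done(): hands the job in, once; it reports no verdict.
The state is a dict: "t": time; "joint_positions": joint angles; "qd": joint speeds; "joint_efforts": joint torques, N m; "ee_pos": TCP position; "ee_rot": TCP orientation; "contact_force": force on the tool from outside, world axes, zero at the start; "torque": the same for the moment, N m; "opening": finger opening in m.
Only numpy, scipy, OpenCV 4.12 (cv2) and the standard library are available. Lean on these libraries where they do the work, as an engineer would, in place of code of your own. Each camera call takes 0.05 s, during which the arm holds its last target. There are 200 camera calls.

## Working session

There is one attempt and no reset: what is moved stays moved. The work goes in short steps, Python scripts to look and compute and a shell command to move; the robot and the scene stay as the last step left them, time stands still between calls to the robot, and variables do not carry over. Pictures are saved under pics/ and viewed, about 8 in all and at most 12, crops included, and the job is handed in when it is done.

```bash
mkdir -p pics; ls
python3 - <<'E'
from cell import *
import cv2,numpy as np
o=get_obs();print(o['t'],o['ee_pos'],o['ee_rot'],o['opening'])
for n in("scene","top"):
    c=capture(n);cv2.imwrite(f"pics/{n}0.png",c["color"][:,:,::-1]);np.savez(f"pics/{n}0.npz",**c)
    print(n,c["tvec"],c["rvec"],c["D"],c["mtx"].tolist())
E
```

```text
pics
0.0 [ 0.23033045 -0.58051128  0.24945013] [-1.36375991  0.92757734 -0.92531314] 0.08556363884651567
scene [0.43238463 0.31483629 0.68616167] [ 0.93632979 -2.51999585  0.99363299] [0.01456833 0.         0.         0.         0.        ] [[389.12557586064406, 0.0, 279.3257540806936], [0.0, 389.12557586064406, 209.6378229462741], [0.0, 0.0, 1.0]]
top [0.01668881 0.53563766 0.92017005] [ 2.19934053 -2.20721456  0.06565629] [-0.06614628  0.          0.          0.          0.        ] [[412.30263646110285, 0.0, 276.93820671416086], [0.0, 412.30263646110285, 212.45101297875019], [0.0, 0.0, 1.0]]
```

View pics/scene0.png

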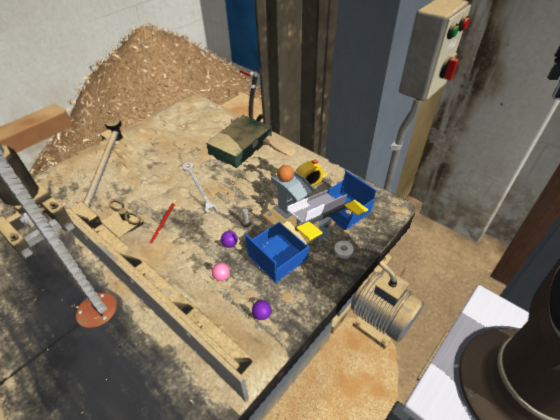

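View pics/top0.png

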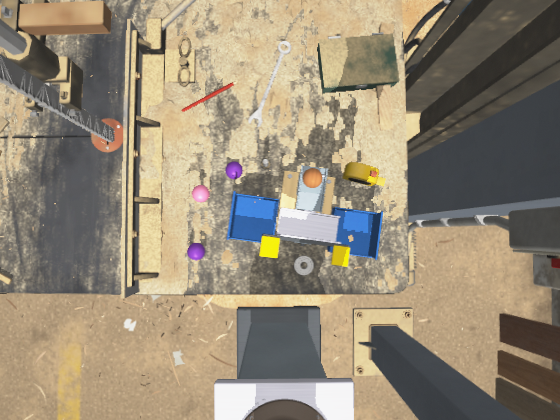

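The top view (up is world +x) shows the ball candidates: orange (313,177) on the ledge, purple (234,170), purple (196,251) and pink (201,193). The orange one on the inlet is the wooden ball. Next is a close crop of both views.

Run:
```python
import cv2,numpy as np
a=cv2.imread('pics/top0.png')[150:275,220:395];b=cv2.imread('pics/scene0.png')[150:285,235:385]
a=cv2.resize(a,None,fx=4,fy=4,interpolation=2);b=cv2.resize(b,None,fx=4,fy=4,interpolation=2)
cv2.imwrite('pics/ca.png',a);cv2.imwrite('pics/cb.png',b)
```

```text
(no output)
```

View pics/ca.png

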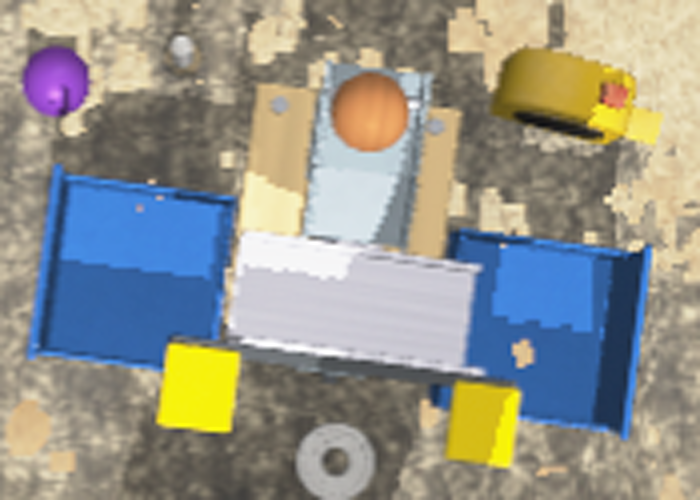

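View pics/cb.png

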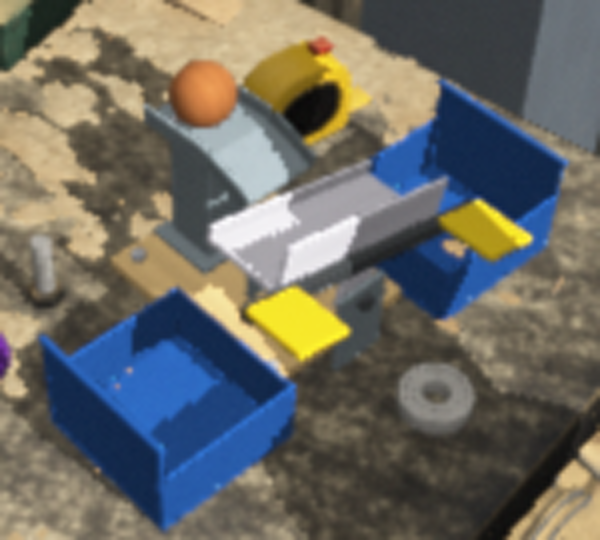

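The crops confirm the choice: the orange ball is on the ledge, at top crop (370,111) and scene crop (204,93). The pads are at top crop (200,387) and (483,424). I'll triangulate these and fit the sorter pose.

```bash
cat > h.py <<'E'
import cv2,numpy as np
from scipy.optimize import least_squares
def crop(p,off): return (np.array(p,float)+.5)/4-.5+off
def proj(c,X): return cv2.projectPoints(np.atleast_2d(X).astype(float),c["rvec"],c["tvec"],c["mtx"],c["D"])[0][:,0]
def tri(c1,p1,c2,p2):
    r=least_squares(lambda X:np.r_[proj(c1,X)[0]-p1,proj(c2,X)[0]-p2],[.6,-.2,.1]);return r.x,abs(r.fun).max()
E
python3 - <<'E'
from h import *
T=np.load('pics/top0.npz');S=np.load('pics/scene0.npz');ot=(220,150);os=(235,150)
P={}
for n,a,b in[("Lpad",(200,387),(298,321)),("Rpad",(483,424),(485,228)),("ball",(370,111),(204,93))]:
    P[n],e=tri(T,crop(a,ot),S,crop(b,os));print(n,P[n].round(4),round(e,2))
tc=[((.05,.16,.075),(58,170)),((-.05,.16,.075),(33,356)),((.05,-.16,.075),(650,247)),((-.05,-.16,.075),(625,437))]
sc=[((.05,.16,.075),(42,340)),((-.05,.16,.075),(165,455)),((.05,-.16,.075),(441,80)),((-.05,-.16,.075),(566,162))]
def w(q,X):
    c,s=np.cos(q[2]),np.sin(q[2]);X=np.array(X);return np.c_[q[0]+c*X[:,0]-s*X[:,1],q[1]+s*X[:,0]+c*X[:,1],X[:,2]]
def f(q): return np.r_[(proj(T,w(q,[x for x,_ in tc]))-[crop(p,ot) for _,p in tc]).ravel(),(proj(S,w(q,[x for x,_ in sc]))-[crop(p,os) for _,p in sc]).ravel()]
r=least_squares(f,[.6,-.2,0]);q=r.x;print("sorter",q.round(4),"res",r.fun.round(1))
print(w(q,[(.093,0,.129),(-.054,.078,.1),(-.054,-.078,.08)]).round(4))
b=P["ball"];c,s=np.cos(q[2]),np.sin(q[2])
for n in P:
    d=P[n][:2]-q[:2];print(n,"in sorter",c*d[0]+s*d[1],-s*d[0]+c*d[1],P[n][2])
from scipy.spatial.transform import Rotation as R
from cell import get_obs
print(R.from_rotvec(get_obs()['ee_rot']).as_matrix().round(3))
E
```

```text
Lpad [0.4625 0.0311 0.1063] 0.07
Rpad [ 0.4412 -0.1183  0.0715] 0.15
ball [ 0.5999 -0.0544  0.128 ] 0.08
sorter [ 0.505  -0.0433 -0.1334] res [-1.3  0.1 -1.4  0.6  0.2  0.5  0.9 -0.2  0.1 -0.4 -0.5 -0.9  0.5 -0.6
  0.5 -0.9]
[[ 0.5972 -0.0557  0.129 ]
 [ 0.4619  0.0412  0.1   ]
 [ 0.4411 -0.1135  0.08  ]]
Lpad in sorter -0.05201516219499004 0.06811311642613624 0.10632755918606553
Rpad in sorter -0.0533305841587237 -0.08284158615999904 0.07145489134836247
ball in sorter 0.09548892279310091 0.0016993807686223432 0.12799126305861744
[[ 0.369 -0.001  0.929]
 [-0.929  0.001  0.369]
 [-0.001 -1.    -0.   ]]
```

The left pad is raised: z 106, against 71 for the right. The gate is therefore positive and the target is the left tray. I'll move above the left pad with the fingers shut and the tool square to the sorter.

```bash
python3 -m handwheel '[[0.36,0.96,0,0,0,-0.3],[0.36,0.96,0,0,0,-0.3],[0.36,0.96,0,0,0,-0.3],[0.36,0.96,0,0,0,-0.3],[0.36,0.96,0,0,0,-0.3],[0.36,0.96,0,0,0,-0.3],[0.36,0.96,0,0,0,-0.3],[0.36,0.96,0,0,0,-0.3],[0.36,0.96,0,0,0,-0.3],[0.36,0.96,0,0,0,-0.3],[0.36,0.96,0,0,0,-0.3],[0.36,0.96,0,0,0,-0.3],[0.36,0.96,0,0,0,-0.3],[0.36,0.96,0,0,0,-0.3],[0.36,0.96,0,0,0,-0.3],[0.36,0.96,0,0,0,-0.3],[0,0,0,0,0,0],[0,0,0,0,0,0]]' 0
```

```text
t: 2.35
ee_pos: [0.4605, 0.0329, 0.2499]
ee_rot: [-1.149, 1.301, -1.3]
contact_force: [-0.4, -0.2, -0.0]
opening: 0.0003
```

```bash
python3 -m handwheel '[[0,0.05,-0.9,0,0,0],[0,0.05,-0.9,0,0,0],[0,0,-0.9,0,0,0],[0,0,-0.15,0,0,0],[0,0,-0.15,0,0,0],[0,0,-0.15,0,0,0],[0,0,-0.15,0,0,0],[0,0,-0.15,0,0,0],[0,0,-0.15,0,0,0],[0,0,0,0,0,0]]'
python3 - <<'E'
from cell import *
import cv2
c=capture("scene");cv2.imwrite('pics/s1.png',cv2.resize(c["color"][150:285,235:385,::-1],None,fx=4,fy=4,interpolation=2))
E
```

```text
t: 3.6
ee_pos: [0.4606, 0.0374, 0.1058]
ee_rot: [-1.149, 1.301, -1.3]
contact_force: [-0.8, 0.6, 0.5]
opening: 0.0002
```

View pics/s1.png

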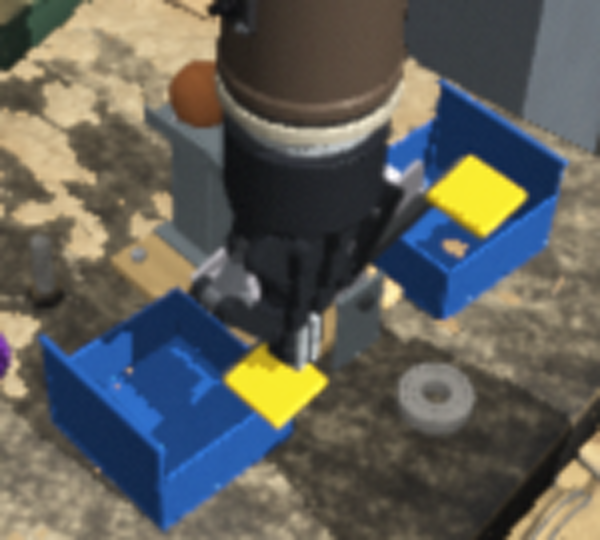

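The picture shows the gate rocked over: the left pad is low (277,385), the right pad is raised (477,195) and the ball is still waiting. I'll retract and go over to behind the ball.

```bash
python3 -m handwheel '[[0,0,0.9,0,0,0],[0,0,0.9,0,0,0],[0,0,0.9,0,0,0],[0,0,0.9,0,0,0],[0.77,-0.41,0,0,0,0],[0.77,-0.41,0,0,0,0],[0.77,-0.41,0,0,0,0],[0.77,-0.41,0,0,0,0],[0.77,-0.41,0,0,0,0],[0.77,-0.41,0,0,0,0],[0,0,0,0,0,0],[0,0,-0.7,0,0,0],[0,0,-0.7,0,0,0],[0,0,-0.7,0,0,0],[0,0,-0.6,0,0,0],[0,0,0,0,0,0]]'
python3 - <<'E'
from cell import *
import cv2,numpy as np
a=[]
for n,(u,v,w,h) in(("scene",(235,150,150,135)),("top",(220,140,175,135))):
    c=capture(n);a.append(cv2.resize(c["color"][v:v+h,u:u+150,::-1],None,fx=2.6,fy=3,interpolation=2))
cv2.imwrite('pics/s2.png',np.hstack(a))
E
```

```text
t: 5.65
ee_pos: [0.6439, -0.0604, 0.1407]
ee_rot: [-1.151, 1.303, -1.298]
contact_force: [0.5, 0.7, 1.4]
opening: -0.0002
```

View pics/s2.png

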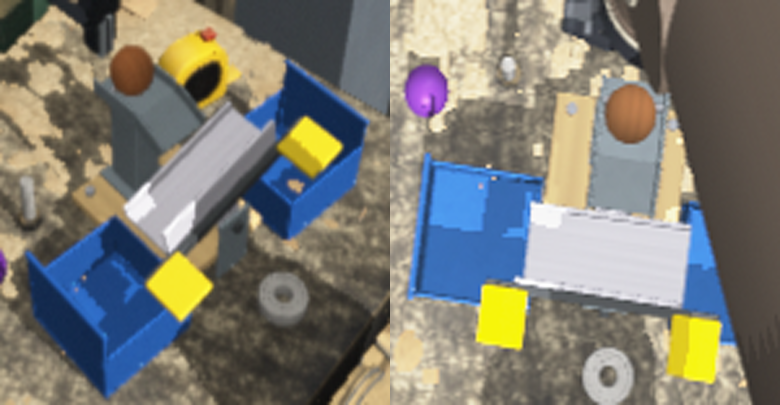

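The gate is steady on its left stop, and the fingers are behind the ball at its mid-height. Now a gentle push along the sorter's -x.

```bash
python3 -m handwheel '[[-0.2,0.027,0,0,0,0],[-0.2,0.027,0,0,0,0],[-0.2,0.027,0,0,0,0],[-0.2,0.027,0,0,0,0],[-0.2,0.027,0,0,0,0],[-0.2,0.027,0,0,0,0],[-0.2,0.027,0,0,0,0],[0,0,0,0,0,0],[0,0,0,0,0,0],[0,0,0,0,0,0],[0,0,0,0,0,0]]'
python3 - <<'E'
from cell import *
import cv2,numpy as np
a=[]
for n,(u,v,w,h) in(("scene",(235,150,150,135)),("top",(220,140,175,135))):
    c=capture(n);a.append(cv2.resize(c["color"][v:v+h,u:u+150,::-1],None,fx=2.6,fy=3,interpolation=2))
cv2.imwrite('pics/s3.png',np.hstack(a))
E
```

```text
t: 7.12
ee_pos: [0.5899, -0.0533, 0.1422]
ee_rot: [-1.148, 1.301, -1.3]
contact_force: [-1.2, 0.7, 0.3]
opening: 0.0
```

View pics/s3.png

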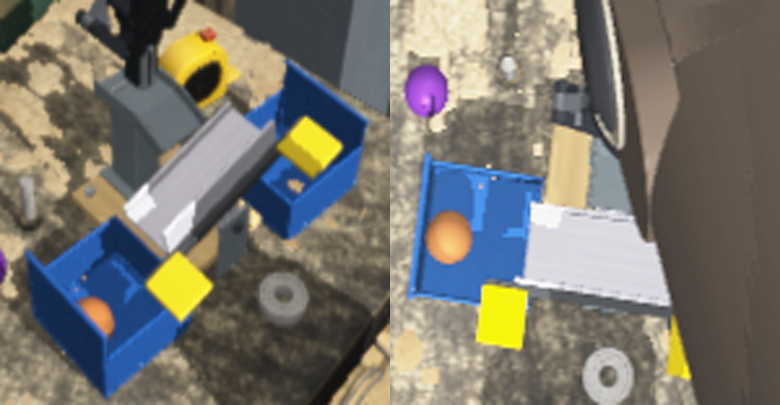

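The ball is in the left tray, at (95,315) in the scene view, and the gate is still over. I'll retract upwards, let it settle, and check again.

```bash
python3 -m handwheel '[[0,0,0.8,0,0,0],[0,0,0.8,0,0,0],[0,0,0.8,0,0,0],[0.3,0,0.5,0,0,0],[0.6,-0.6,0,0,0,0],[0.6,-0.6,0,0,0,0],[0,0,0,0,0,0],[0,0,0,0,0,0],[0,0,0,0,0,0],[0,0,0,0,0,0],[0,0,0,0,0,0],[0,0,0,0,0,0],[0,0,0,0,0,0],[0,0,0,0,0,0]]'
python3 - <<'E'
from cell import *
import cv2,numpy as np
from h import *
a=[];C={};P={}
for n,(u,v) in(("scene",(235,150)),("top",(220,140))):
    c=C[n]=capture(n);im=c["color"]
    a.append(cv2.resize(im[v:v+135,u:u+150,::-1],None,fx=2.6,fy=3,interpolation=2))
    hsv=cv2.cvtColor(im,cv2.COLOR_RGB2HSV);m=cv2.inRange(hsv,(5,130,90),(16,255,255))
    k,_,st,ce=cv2.connectedComponentsWithStats(m);print(n,[(st[i][4],ce[i].round(1).tolist()) for i in range(1,k) if st[i][4]>60])
cv2.imwrite('pics/s4.png',np.hstack(a))
E
```

```text
t: 8.98
ee_pos: [0.6497, -0.1014, 0.2583]
ee_rot: [-1.148, 1.301, -1.301]
contact_force: [-0.0, -0.6, 0.1]
opening: 0.0003
scene [(np.int32(63), [239.2, 108.8]), (np.int32(1224), [36.5, 131.2]), (np.int32(76), [272.7, 254.2]), (np.int32(742), [95.5, 311.7]), (np.int32(182), [353.6, 340.1]), (np.int32(279), [348.3, 384.8]), (np.int32(122), [378.5, 390.6])]
top [(np.int32(224), [116.0, 132.2]), (np.int32(169), [242.2, 218.0])]
```

View pics/s4.png

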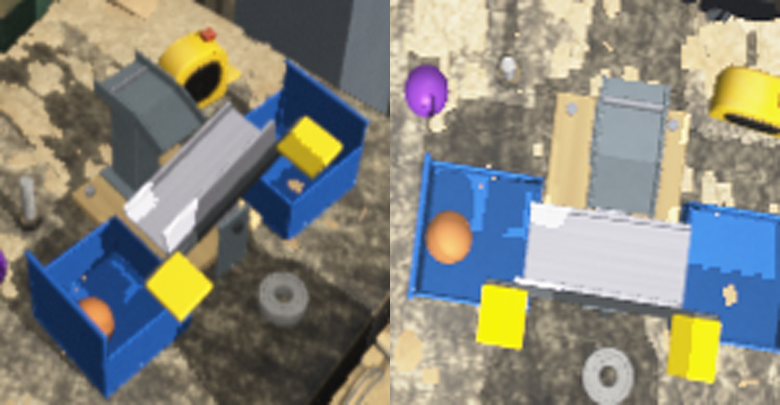

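The ball rests in the left tray at the same pixel as before the retract. The gate is on its opposite stop, the bystanders look unmoved, and the arm is clear.

```bash
python3 -c "from cell import *; print(job_done())"
```

```text
the job is handed in; nothing more can be done
None
```

The gate is rocked over and the ball is in the left tray. I handed the job in shortly after 9 s on the robot clock; it reported no verdict.

- **Gate:** The left pad was raised (measured z 106 mm, against 71 mm for the right). I pressed it down with closed fingers and the gate tipped to the other side.
- **Ball:** I pushed the orange wooden ball off its ledge from behind, slowly. It rolled by itself into the left tray.
- **Last checks:** In the last two pictures the ball lay at the same pixel in the left tray, and the gate stayed left-end-down. The bolt, the bearing and the tape measure looked unmoved. The arm was raised clear, with the measured force at about 0.6 N.
- **Not measured:** I judged the final gate angle, the ball position and the bystanders by eye from the pictures. No check failed. In the pose fit, the known tray corners missed their pixels by up to 1.4, and the measured ball and left pad agreed with the text's positions to within about 5 mm.

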